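# Dispense one ball bearing and nudge it into the nest

## Robot

A 6-joint arm with a two-finger parallel gripper is mounted at the origin on a cart in front of the work surface, level with it; the furniture and walls round the work are solid. World frame = base frame: x ahead of the robot, y to its left, z up, the work surface at z = 0. Lengths are in m, angles in rad, forces in N, time in s.
With the tool pointing down it reaches from about 0.3 to 0.775 m from the base axis. Payload 14.6 kg.
Tool frame: the origin (TCP) lies midway between the tips of the shut fingers; the grasp point (between the pads) lies 19 mm behind it (grasp_offset is the distance from the TCP to the grasp point, in m); z points along the fingers, y is the line along which they close (so a half turn about z gives the same grasp; the last joint's range is limited). The gripper opens to 94 mm and grips with 3 to 60 N. Pads are 16 mm wide; open, the fingers measure 119 mm over their backs; the gripper's body (75 mm by 177 mm) begins 78 mm behind the grasp point.
Start: joints at [1.124, 0.3, 1.521, -0, 1.321, -0.067], TCP at [0.204, 0.511, 0.205] pointing down, gripper open.
Joint ranges: [-3.03, 3.03], [-0.79, 2.21], [0.23, 2.52], [-1.04, 4.18], [0, 3.07], [-2.55, 2.55]. Speed limits (rad/s): [2.22, 2.22, 2.57, 3.14, 3.14, 3.14].

## Interface

Orientations are given as [roll, pitch, yaw] about the fixed x, y, z axes, in that order (R = Rz(yaw) Ry(pitch) Rx(roll)).
In Python, from station import * gives the robot as it stands. The module is installed in compiled form; this text tells all that it offers.
- The arm moves only by the tool send_rows, never from a script. Its argument "rows" is a list of rows, each an object of numbers: "dx", "dy", "dz": the shift along the tool's x, y, z in mm; "roll": the turn about the tool's z in degrees; "jaw": the closure, from -1 (fully open) to 1 (shut). In form: [{"dx": .., "dy": .., "dz": .., "roll": .., "jaw": ..}, ...]. A call has 1 to 12 rows; each row shifts and turns the commanded pose from where the row before left it, along the tool's axes as they then stand; what a row does not reach is not made up. A row lasts 1/12 s, in which the tool goes at most 41.7 mm and 7.16 degrees, less where a joint would pass 70% of its speed; a pose out of reach is approached as far as the arm can. A call is refused whole if a number of a shift passes 41.7 or a number of a turn 7.16, either way. A call with a gripper value outside its range is refused whole. The fingers move at their own pace and stop on an object; "force" is the grip in N (left out, the last holds). Time passes only in rows, so rows that do not move let the fingers close. It gives the time, the measured TCP pose, the force, the opening and the grip force at its end, in the units of the state.
- get_obs(): the state, without advancing time (a new reading comes with each control period).
- camera(name): name is "side" or "top" or "wrist"; returns a dict with "frame" (420x560x3 uint8, red, green, blue), "z_map" (420x560 float32, m along the optical axis (not along the pixel's ray), 0 where there is no reading), "camera_matrix" (3x3 intrinsics, pixels), "rvec" (rotation vector, rad) and "tvec" (3), from world to camera coordinates, as OpenCV has them. Camera axes: x right, y down, z forward; pixel columns grow to the right and rows downward; lengths in m; the calibration is good to about 2 mm. The wrist camera is an equidistant fisheye: a pixel r from the principal point sees the ray r / f radians off the axis. A picture is of the moment at which its call begins.
- hand_in(): hands the job in; it is judged then, once.
The state is a dict: "time_s": time; "qpos": joint angles; "joint_vel": joint speeds; "tau": joint torques, N m; "ee_pos": TCP position; "eef_rot": TCP orientation; "force": force on the tool from outside, world axes, zero at the start; "moment": the same for the moment, N m; "grip_width": finger opening in m; "grip_force": force on a finger pad.
Only numpy, scipy, OpenCV 4.12 (cv2) and the standard library are available. Lean on these libraries where they do the work, as an engineer would, in place of code of your own. Each camera call takes 0.05 s, during which the arm holds its last target. There are 200 camera calls.

## Task

Press the black plunger of the bearing feeder fully in, once only, so that a single ball bearing comes out at the other end, and let the plunger spring back. Then, with the fingertips, push that bearing aside along the bench top into the low U-shaped nest until it rests against the nest's back wall, and move clear. Do not pick the bearing up, leave the other two bearings in the feeder, and do not disturb the jar, the solder spool and the glue tube beside the feeder.

Things in the scene. Friction and masses are not known exactly. Their poses are not given: they have to be found in the camera images.
- feeder: bearing feeder, fixed to the bench: square aluminium magazine, 46 x 46 mm, 38 mm tall, open on top, with three ball bearings stacked in it on the bench top. Origin on the bench under the stack. y: the direction in which the plunger is pressed and a bearing ejected; the plunger sticks out at the -y end. x: level, to the side where the nest lies. Feet reach to x = +-35 mm, 4 mm high.
- outlet (a point): where the ejected bearing's centre lies after a full stroke (about; y = +57 mm of the feeder, 5.5 mm above the bench). The feeder's front face is at y = +23 mm; the bearing comes out through a 12.8 mm high gap under it.
- plunger_face (a point): centre of the outer face of the plunger's round black knob (30 mm across, 14 mm thick, centre 17 mm above the bench; at y = -107 mm of the feeder when out). Press it level, along the feeder's +y; it moves with the knob. Two guides beside the plunger, 10 mm high, 43 mm wide overall, end at y = -41 mm.
- plunger (a joint): travel of the plunger in m: 0 = out, 0.060 = fully in (a hard stop). A spring pushes it back out by itself: about 2 N at the start, 6 N fully in, plus some damping. As it comes back the stack drops, so a second press would eject another bearing.
- bearing_0_center (a point): centre (5.5 mm above its underside) of the lowest ball bearing in the stack, the one to be ejected: a steel ring with black seals, 35 mm diameter, 11 mm thick, about 45 g, lying flat; slides on the bench.
- bearing_1_center (a point): centre of the second bearing of the stack, the same size, to stay in the feeder.
- bearing_2_center (a point): centre of the top bearing of the stack, the same size, to stay in the feeder.
- nest: low U-shaped grey plastic nest fixed to the bench, 10 mm high, no floor. Origin on the bench under the centre of a seated bearing. Its mouth faces its own -x (roughly towards the robot); back wall's inner face at x = +17.5 mm; inner width 48 mm; side walls from x = -5.5 to +24.5 mm; flared lips reach to x = -17 mm, mouth there about 63 mm wide.
- nest_seat (a point): where the bearing's centre is when it is seated in the nest touching the back wall, midway across (5.5 mm above the bench; axes as the nest's).
- flux_jar: bystander: small cream jar next to the feeder with a black screw lid, 45 mm diameter, 47 mm tall; origin under its centre.
- spool: bystander: small solder spool with black flanges standing on its end, 44 mm diameter, 28 mm tall; origin under its centre.
- glue_tube: bystander: yellow glue tube with a black cap, lying, 34 x 98 x 22 mm (long side along its y); origin under its centre.

How it is judged:
On the way, in this order (a step that is already met when the one before it is completed fails the run):
1. the plunger has been pressed fully in and the lowest bearing is out of the feeder (value of joint plunger above 0.054 m and y of bearing_0_center in the frame of feeder above 0.045 m), for 0.05 s.
2. the plunger has sprung back (value of joint plunger below 0.005 m), for 0.1 s.
3. the bearing has been pushed to the back of the nest (x of bearing_0_center in the frame of nest_seat above -0.006 m and horizontal distance between bearing_0_center and nest_seat below 0.01 m), for 0.1 s.
At the end, for the whole second after the job is handed in: The first bearing lies flat and still on the bench inside the nest, within 6 mm of the back wall and 10 mm of the seat's centre; the plunger is back out (within 5 mm) and the other two bearings are still stacked in the feeder (all of step 3 and height (world z) of bearing_0_center below 0.009 m and angle between bearing_0_center's own z axis and vertical below 0.1 rad and linear speed of bearing_0 below 0.01 m/s and value of joint plunger below 0.005 m and horizontal distance between each of bearing_1_center, bearing_2_center and feeder below 0.01 m); the robot touches nothing.
It fails at once if the bearing was lifted off the bench instead of being pushed (height (world z) of bearing_0_center above 0.02 m).
It fails at once if a second bearing was ejected (horizontal distance between any of bearing_1_center, bearing_2_center and feeder above 0.014 m).
It fails at once if a bearing was lifted out of the feeder (height (world z) of bearing_1_center above 0.028 m or height (world z) of bearing_2_center above 0.039 m).
It fails at once if a bystander was disturbed (distance of any of flux_jar, spool, glue_tube from where it was at the start of the episode above 0.015 m).
It also fails if it takes over 40 s, if anything falls off the work surface, if the arm or the gripper's body presses on something with over 40 N, if the wrist force passes 120 N, or if a joint passes its speed limit or range.

## Working session

There is one attempt and no reset: what is moved stays moved. The work goes in short steps, Python scripts to look and compute and a tool call to move; the robot and the scene stay as the last step left them, time stands still between calls to the robot, and variables do not carry over. Pictures are saved under pics/ and viewed, at most 10 in all, crops included, and the job is handed in when it is done.

Besides the shell and the picture viewer there is one more tool, called as name(argument=value, ...) on one line, values as JSON. send_rows: Moves the arm, as the interface text tells. Its arguments: {"type":"object","properties":{"rows":{"type":"array"},"force":{"type":"number"}},"required":["rows"]}

```bash
mkdir -p pics; python3 - <<'E'
from station import *
import cv2,numpy as np
o=get_obs();print({k:np.round(v,3) for k,v in o.items()})
for n in("top","side"):
    c=camera(n);np.savez(n+".npz",**c);cv2.imwrite(f"pics/{n}0.png",c["frame"][:,:,::-1])
    R=cv2.Rodrigues(np.array(c["rvec"],float))[0];print(n,-R.T@np.array(c["tvec"]).ravel(),R[2])
E
```

```text
{'time_s': np.float64(0.0), 'qpos': array([ 1.124,  0.3  ,  1.522, -0.   ,  1.321, -0.067]), 'joint_vel': array([-0.   ,  0.001,  0.   ,  0.   ,  0.001,  0.   ]), 'tau': array([-3.0000e-03, -5.3181e+01, -3.5272e+01,  7.1000e-02,  2.4000e-02,
       -0.0000e+00]), 'ee_pos': array([0.204, 0.511, 0.205]), 'eef_rot': array([-3.14 , -0.   ,  2.762]), 'force': array([-0.028, -0.453, -0.684]), 'moment': array([-0.021, -0.008, -0.012]), 'grip_force': np.float64(0.0), 'grip_width': np.float64(0.094)}
top [0.43539014 0.0130962  0.88015142] [ 0.14549559  0.02244308 -0.98910431]
side [0.5431567  0.66180919 0.62145836] [ 0.00883667 -0.74084531 -0.67161756]
```

View pics/top0.png

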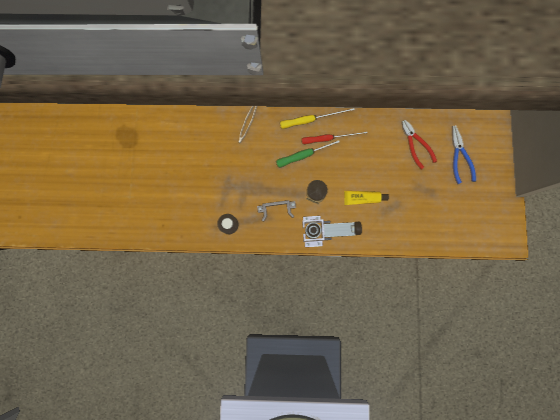

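View pics/side0.png

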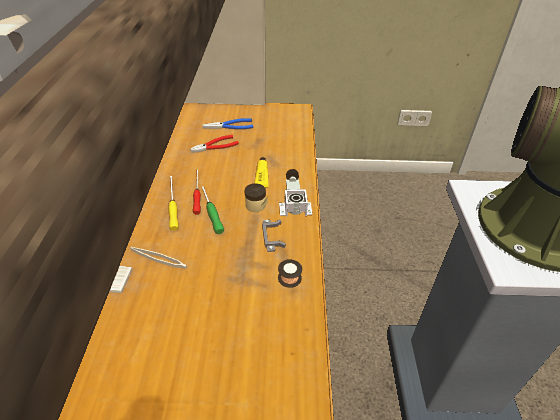

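The top view has the feeder at (313,230), the knob at (358,229), the nest at (276,208), the jar at (317,190), the spool at (228,224) and the glue tube at (366,198). The plunger points image-right, which is world -y, and bearings come out to the left. Next I'll measure them.

```bash
cat > h.py <<'E'
import numpy as np,cv2
def load(n): return dict(np.load(n+".npz"))
def cast(c,uv,z):
    K=c["camera_matrix"];R=cv2.Rodrigues(np.array(c["rvec"],float))[0];t=np.array(c["tvec"],float).ravel()
    uv=np.atleast_2d(uv).astype(float);d=np.c_[(uv-K[[0,1],[2,2]])/K[[0,1],[0,1]],np.ones(len(uv))]@R
    o=-R.T@t;return o+d*((z-o[2])/d[:,2])[:,None]
def cloud(c):
    v,u=np.mgrid[:c["z_map"].shape[0],:c["z_map"].shape[1]];K=c["camera_matrix"];z=c["z_map"]
    p=np.stack([(u-K[0,2])/K[0,0]*z,(v-K[1,2])/K[1,1]*z,z],-1)
    R=cv2.Rodrigues(np.array(c["rvec"],float))[0];return (p-np.array(c["tvec"]).ravel())@R
E
python3 - <<'E'
from h import *
ims=[]
for n,b in(("top",(205,175,400,260)),("side",(235,150,325,295))):
    c=load(n);P=cloud(c);x0,y0,x1,y1=b
    cr=c["frame"][y0:y1,x0:x1,::-1];f=4
    im=cv2.resize(cr,None,fx=f,fy=f,interpolation=cv2.INTER_CUBIC);cv2.imwrite(f"pics/{n}c.png",im)
    Q=P[y0:y1,x0:x1];m=(Q[...,2]>.006)&(Q[...,2]<.08)&(c["z_map"][y0:y1,x0:x1]>0)
    k,l,s,_=cv2.connectedComponentsWithStats(m.astype(np.uint8))
    for i in range(1,k):
        if s[i,4]>15:
            q=Q[l==i];print(n,s[i]+[x0,y0,0,0,0],"min",q.min(0).round(4),"max",q.max(0).round(4))
            r=cv2.minAreaRect((q[:,:2]*1000).astype(np.float32));print("   rect",np.round(r[0],1),np.round(r[1],1),round(r[2],1))
c=load("top");print(c["camera_matrix"])
print("bench z",np.median(cloud(c)[215:240,150:200,2]))
E
```

```text
top [306 180  21  24 381] min [ 0.5781 -0.0595  0.006 ] max [ 0.6257 -0.0169  0.0518]
   rect [603.4 -38.7] [43.9 44.4] 70.1
top [347 191  42  13 434] min [ 0.5816 -0.2018  0.006 ] max [ 0.6101 -0.1107  0.0235]
   rect [ 596.  -156.3] [28.3 90.9] 0.7
top [260 200  34  22 190] min [0.5365 0.0116 0.0061] max [0.5856 0.0872 0.0134]
   rect [562.   48.5] [40.8 77.2] 8.9
top [217 214  20  19 303] min [0.5075 0.1378 0.0235] max [0.5483 0.1807 0.0318]
   rect [527.9 159.2] [40.6 42.5] 2.9
top [302 217  60  25 927] min [ 0.4922 -0.1395  0.0061] max [ 0.5481 -0.0083  0.0404]
   rect [524.4 -73.8] [ 54.9 129.4] 4.5
side [245 157  23  55 824] min [ 0.5794 -0.2057  0.006 ] max [ 0.6271 -0.0155  0.0512]
   rect [ 595.2 -109.8] [190.1  46.6] 83.3
side [279 169  33  47 811] min [ 0.4836 -0.1411  0.006 ] max [ 0.5532 -0.0084  0.0413]
   rect [525.1 -73.5] [ 65.9 134. ] 10.7
side [262 220  24  31 252] min [0.5381 0.0076 0.006 ] max [0.5867 0.0939 0.014 ]
   rect [563.4  50. ] [40.3 86.8] 10.2
side [278 259  24  25 438] min [0.5083 0.1361 0.006 ] max [0.55   0.1798 0.0327]
   rect [529.1 158.1] [41.7 43.6] 1.4
[[386.87815941   0.         283.7863075 ]
 [  0.         386.87815941 209.47897708]
 [  0.           0.           1.        ]]
bench z -0.0004480627103817349
```

View pics/topc.png

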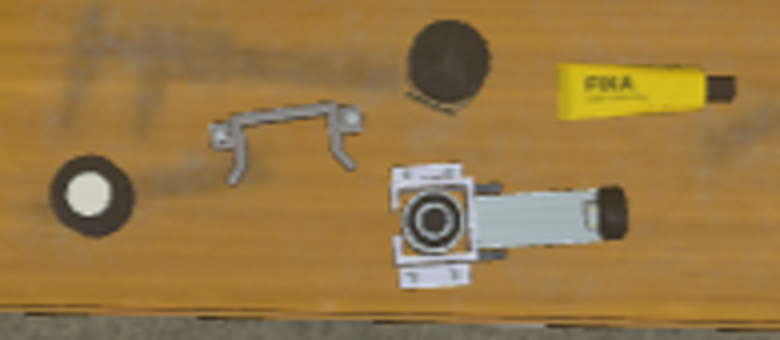

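View pics/sidec.png

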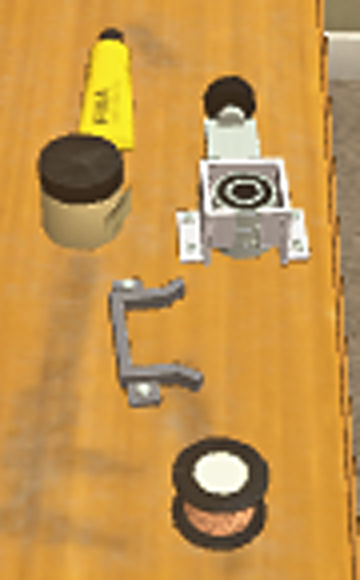

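```bash
python3 - <<'E'
from h import *
t=load("top");f=lambda u,v:(u/4+205-.375,v/4+175-.375)
st=cast(t,f(432,220),.033)[0];kn=cast(t,f(613,212),.031)[0]
print("stack",st,"knob",kn,"yaw",np.degrees(np.arctan2(-(st-kn)[0],(st-kn)[1])))
for n,b in(("top",(302,217,362,242)),("side",(279,169,312,216))):
    c=load(n);Q=cloud(c)[b[1]:b[3],b[0]:b[2]].reshape(-1,3)
    k=Q[(Q[:,1]<-.118)&(Q[:,2]>.006)&(Q[:,2]<.04)];w=Q[(Q[:,2]>.035)&(Q[:,2]<.045)]
    r=cv2.minAreaRect((w[:,:2]*1000).astype(np.float32));print(n,"knob",k.min(0).round(4),k.max(0).round(4),"walls",np.round(r[0],1),np.round(r[1],1),round(r[2],1))
    tp=k[k[:,2]>.024];print("  knob top mean",tp.mean(0).round(4))
for n,b in(("top",(258,198,298,224)),("side",(260,218,288,253))):
    c=load(n);Q=cloud(c)[b[1]:b[3],b[0]:b[2]].reshape(-1,3);Q=Q[(Q[:,2]>.006)&(Q[:,2]<.016)]
    for a in(7,8,9,10,11):
        r=np.radians(a);R=np.array([[np.cos(r),-np.sin(r)],[np.sin(r),np.cos(r)]]);q=Q[:,:2]@R
        wall=q[(q[:,0]>q[:,0].max()-.012)]
        xm=np.percentile(q[:,0],98);mid=(q[:,1].min()+q[:,1].max())/2
        print(n,a,"ext",q.min(0).round(4),q.max(0).round(4),"wallstd",wall[:,0].std().round(5),"seat",R@[xm-.0245,mid], "lips", R@[q[:,0].min(),0])
# pixel based corners of the nest back wall inner edge and lips (top crop)
for nm,p in dict(backL=(232,114),backR=(333,101),inL=(243,126),inR=(328,113),lipL=(234,185),lipR=(351,169)).items(): print(nm,cast(t,f(*p),.010)[0].round(4))
E
```

```text
stack [ 0.51661473 -0.03197263  0.033     ] knob [ 0.52330844 -0.13123251  0.031     ] yaw 3.857966145427231
top knob [ 0.5083 -0.1395  0.0071] [ 0.5382 -0.1181  0.0332] walls [516.5 -32.3] [45.7 45.4] 4.5
  knob top mean [ 0.5238 -0.1315  0.0289]
side knob [ 0.5112 -0.1411  0.009 ] [ 0.5396 -0.118   0.0336] walls [517.9 -34.1] [45.7 49.7] 5.6
  knob top mean [ 0.526  -0.1314  0.0292]
top 7 ext [ 0.5422 -0.0585] [0.5844 0.0221] wallstd 0.00295 seat [0.55718038 0.0500683 ] lips [0.53813756 0.06607498]
top 8 ext [ 0.5423 -0.0685] [0.5836 0.0121] wallstd 0.00307 seat [0.55710944 0.04978712] lips [0.5370565  0.07547837]
top 9 ext [ 0.5423 -0.0786] [0.5832 0.0021] wallstd 0.00304 seat [0.55705284 0.04950435] lips [0.53557591 0.08482689]
top 10 ext [ 0.5409 -0.0886] [ 0.5829 -0.0079] wallstd 0.00297 seat [0.55742603 0.04929381] lips [0.53269712 0.09392888]
top 11 ext [ 0.5394 -0.0986] [ 0.5824 -0.0179] wallstd 0.00274 seat [0.55783265 0.04910154] lips [0.52950244 0.10292485]
side 7 ext [ 0.5435 -0.0623] [0.5856 0.0246] wallstd 0.00324 seat [0.55855054 0.04960489] lips [0.53944857 0.06623596]
side 8 ext [ 0.5436 -0.0722] [0.5848 0.0147] wallstd 0.00332 seat [0.55837181 0.04942979] lips [0.53831594 0.07565537]
side 9 ext [ 0.5435 -0.0821] [0.584  0.0047] wallstd 0.00336 seat [0.55846648 0.04929087] lips [0.53685527 0.08502952]
side 10 ext [ 0.5433 -0.092 ] [ 0.5836 -0.0052] wallstd 0.00331 seat [0.55832915 0.04911359] lips [0.53506834 0.09434699]
side 11 ext [ 0.542  -0.1018] [ 0.583  -0.0151] wallstd 0.00314 seat [0.55862882 0.04901535] lips [0.53204595 0.10341926]
backL [0.5771 0.0815 0.01  ]
backR [0.5857 0.024  0.01  ]
inL [0.5703 0.075  0.01  ]
inR [0.5787 0.0267 0.01  ]
lipL [0.5363 0.0791 0.01  ]
lipR [0.5468 0.013  0.01  ]
```

send_rows(rows=[{"roll":7.1,"jaw":1},{"roll":7.1,"jaw":1},{"roll":7.1,"jaw":1},{"roll":7.1,"jaw":1},{"roll":7.1,"jaw":1},{"roll":7.1,"jaw":1},{"roll":7.1,"jaw":1},{"roll":7.1,"jaw":1},{"roll":7.1,"jaw":1}], force=30)

```text
invalid input at $.rows[0]: expected keys dx, dy, dz, roll, jaw
```

send_rows(rows=[{"dx":-29,"dy":11,"jaw":1},{"dx":-29,"dy":11,"jaw":1},{"dx":-29,"dy":11,"jaw":1},{"dx":-29,"dy":11,"jaw":1},{"dx":-29,"dy":11,"jaw":1},{"dx":-29,"dy":11,"jaw":1},{"dx":-29,"dy":11,"jaw":1},{"dx":-29,"dy":11,"jaw":1},{"dx":-29,"dy":11,"jaw":1},{"dx":-29,"dy":11,"jaw":1},{"dx":-29,"dy":11,"jaw":1},{"dx":-29,"dy":11,"jaw":1}])

```text
invalid input at $.rows[0]: expected keys dx, dy, dz, roll, jaw
```

send_rows(rows=[{"dx":-29,"dy":11,"jaw":1},{"dx":-29,"dy":11,"jaw":1},{"dx":-29,"dy":11,"jaw":1},{"dx":-29,"dy":11,"jaw":1},{"dx":-29,"dy":11,"jaw":1},{"dx":-29,"dy":11,"jaw":1},{"dx":-29,"dy":11,"jaw":1},{"dx":-29,"dy":11,"jaw":1},{"dx":-29,"dy":11,"jaw":1},{"dx":-29,"dy":11,"jaw":1},{"dx":-29,"dy":11,"jaw":1},{"jaw":1}])

```text
invalid input at $.rows[0]: expected keys dx, dy, dz, roll, jaw
```

All keys are required in each row.

send_rows(rows=[{"dx":0,"dy":0,"dz":0,"roll":7.1,"jaw":1},{"dx":0,"dy":0,"dz":0,"roll":7.1,"jaw":1},{"dx":0,"dy":0,"dz":0,"roll":7.1,"jaw":1},{"dx":0,"dy":0,"dz":0,"roll":7.1,"jaw":1},{"dx":0,"dy":0,"dz":0,"roll":7.1,"jaw":1},{"dx":0,"dy":0,"dz":0,"roll":7.1,"jaw":1},{"dx":0,"dy":0,"dz":0,"roll":7.1,"jaw":1},{"dx":0,"dy":0,"dz":0,"roll":7.1,"jaw":1},{"dx":0,"dy":0,"dz":0,"roll":7.1,"jaw":1}], force=30)

```text
time_s: 0.85
ee_pos: [0.2038, 0.5107, 0.2051]
eef_rot: [-3.141, 0.001, 1.64]
force: [0.6, 0.0, -0.1]
grip_width: 0.0374
grip_force: 0.0
```

send_rows(rows=[{"dx":-29,"dy":11,"dz":0,"roll":0,"jaw":1},{"dx":-29,"dy":11,"dz":0,"roll":0,"jaw":1},{"dx":-29,"dy":11,"dz":0,"roll":0,"jaw":1},{"dx":-29,"dy":11,"dz":0,"roll":0,"jaw":1},{"dx":-29,"dy":11,"dz":0,"roll":0,"jaw":1},{"dx":-29,"dy":11,"dz":0,"roll":0,"jaw":1},{"dx":-29,"dy":11,"dz":0,"roll":0,"jaw":1},{"dx":-29,"dy":11,"dz":0,"roll":0,"jaw":1},{"dx":-29,"dy":11,"dz":0,"roll":0,"jaw":1},{"dx":-29,"dy":11,"dz":0,"roll":0,"jaw":1},{"dx":-29,"dy":11,"dz":0,"roll":0,"jaw":1},{"dx":-29,"dy":11,"dz":0,"roll":0,"jaw":1}])

```text
time_s: 1.85
ee_pos: [0.3621, 0.1723, 0.2054]
eef_rot: [-3.141, 0.0, 1.647]
force: [0.3, 0.1, -0.5]
grip_width: 0.0004
grip_force: 0.0
```

send_rows(rows=[{"dx":-29,"dy":11,"dz":0,"roll":0,"jaw":1},{"dx":-29,"dy":11,"dz":0,"roll":0,"jaw":1},{"dx":-29,"dy":11,"dz":0,"roll":0,"jaw":1},{"dx":-29,"dy":11,"dz":0,"roll":0,"jaw":1},{"dx":-29,"dy":11,"dz":0,"roll":0,"jaw":1},{"dx":-29,"dy":11,"dz":0,"roll":0,"jaw":1},{"dx":-29,"dy":11,"dz":0,"roll":0,"jaw":1},{"dx":-29,"dy":11,"dz":0,"roll":0,"jaw":1},{"dx":-29,"dy":11,"dz":0,"roll":0,"jaw":1},{"dx":-29,"dy":11,"dz":0,"roll":0,"jaw":1},{"dx":-29,"dy":11,"dz":0,"roll":0,"jaw":1},{"dx":0,"dy":0,"dz":0,"roll":0,"jaw":1}])

```text
time_s: 2.85
ee_pos: [0.5076, -0.1389, 0.2046]
eef_rot: [-3.141, 0.0, 1.644]
force: [-0.4, -1.0, -0.5]
grip_width: 0.0006
grip_force: 0.0
```

send_rows(rows=[{"dx":-17,"dy":8.5,"dz":5,"roll":0,"jaw":1},{"dx":-17,"dy":8.5,"dz":20,"roll":0,"jaw":1},{"dx":0,"dy":0,"dz":25,"roll":0,"jaw":1},{"dx":0,"dy":0,"dz":25,"roll":0,"jaw":1},{"dx":0,"dy":0,"dz":25,"roll":0,"jaw":1},{"dx":0,"dy":0,"dz":25,"roll":0,"jaw":1},{"dx":0,"dy":0,"dz":25,"roll":0,"jaw":1},{"dx":0,"dy":0,"dz":22,"roll":0,"jaw":1},{"dx":0,"dy":0,"dz":16,"roll":0,"jaw":1},{"dx":0,"dy":0,"dz":6,"roll":0,"jaw":1},{"dx":0,"dy":0,"dz":0,"roll":0,"jaw":1}])

```text
time_s: 3.77
ee_pos: [0.5254, -0.1672, 0.0102]
eef_rot: [-3.139, -0.001, 1.647]
force: [0.6, 0.2, 0.8]
grip_width: 0.0006
grip_force: 0.0
```

```bash
python3 - <<'E'
from station import *
import cv2,numpy as np
c=camera("side");cv2.imwrite("pics/s1.png",cv2.resize(c["frame"][140:290,235:335,::-1],None,fx=4,fy=4,interpolation=cv2.INTER_CUBIC))
print(get_obs()["ee_pos"],get_obs()["eef_rot"])
E
```

```text
[ 0.52604546 -0.16754346  0.01146555] [-3.14089188e+00 -3.21459046e-04  1.64668603e+00]
```

View pics/s1.png

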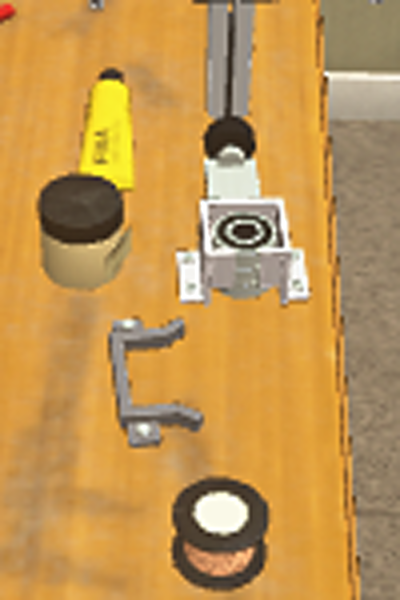

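The shut fingers (crop x≈231) are centred behind the knob (230,138). I'll press now, slowing down towards the stop.

send_rows(rows=[{"dx":6,"dy":0,"dz":0,"roll":0,"jaw":1},{"dx":6,"dy":0,"dz":0,"roll":0,"jaw":1},{"dx":5,"dy":0,"dz":0,"roll":0,"jaw":1},{"dx":5,"dy":0,"dz":0,"roll":0,"jaw":1},{"dx":5,"dy":0,"dz":0,"roll":0,"jaw":1},{"dx":5,"dy":0,"dz":0,"roll":0,"jaw":1},{"dx":5,"dy":0,"dz":0,"roll":0,"jaw":1},{"dx":5,"dy":0,"dz":0,"roll":0,"jaw":1}])

```text
time_s: 4.48
ee_pos: [0.5234, -0.1259, 0.0121]
eef_rot: [3.14, 0.001, 1.647]
force: [-0.1, -6.9, 4.6]
grip_width: 0.0005
grip_force: 3.3
```

send_rows(rows=[{"dx":5,"dy":0,"dz":0,"roll":0,"jaw":1},{"dx":5,"dy":0,"dz":0,"roll":0,"jaw":1},{"dx":5,"dy":0,"dz":0,"roll":0,"jaw":1},{"dx":5,"dy":0,"dz":0,"roll":0,"jaw":1},{"dx":5,"dy":0,"dz":0,"roll":0,"jaw":1},{"dx":4,"dy":0,"dz":0,"roll":0,"jaw":1}])

```text
time_s: 4.98
ee_pos: [0.5212, -0.097, 0.0121]
eef_rot: [3.14, 0.001, 1.647]
force: [-0.6, -7.5, 4.8]
grip_width: 0.0006
grip_force: 3.6
```

send_rows(rows=[{"dx":4,"dy":0,"dz":0,"roll":0,"jaw":1},{"dx":3,"dy":0,"dz":0,"roll":0,"jaw":1},{"dx":0,"dy":0,"dz":0,"roll":0,"jaw":1}])

```text
time_s: 5.23
ee_pos: [0.5206, -0.0902, 0.012]
eef_rot: [3.141, 0.002, 1.647]
force: [-0.9, -6.6, 3.5]
grip_width: 0.0003
grip_force: 3.0
```

send_rows(rows=[{"dx":2,"dy":0,"dz":0,"roll":0,"jaw":1},{"dx":0,"dy":0,"dz":0,"roll":0,"jaw":1}])

```text
time_s: 5.4
ee_pos: [0.5207, -0.0899, 0.0122]
eef_rot: [3.14, 0.004, 1.647]
force: [-0.5, -20.6, 3.4]
grip_width: 0.0005
grip_force: 10.2
```

The force jumped to 20 N with no further motion, so the plunger is at the hard stop. I'll back off, raise the arm and look.

send_rows(rows=[{"dx":-6,"dy":0,"dz":0,"roll":0,"jaw":1},{"dx":-12,"dy":0,"dz":0,"roll":0,"jaw":1},{"dx":-15,"dy":0,"dz":0,"roll":0,"jaw":1},{"dx":-15,"dy":0,"dz":0,"roll":0,"jaw":1},{"dx":-15,"dy":0,"dz":0,"roll":0,"jaw":1},{"dx":-15,"dy":0,"dz":0,"roll":0,"jaw":1},{"dx":-12,"dy":0,"dz":0,"roll":0,"jaw":1},{"dx":0,"dy":0,"dz":-20,"roll":0,"jaw":1},{"dx":0,"dy":0,"dz":-30,"roll":0,"jaw":1},{"dx":0,"dy":0,"dz":-30,"roll":0,"jaw":1},{"dx":0,"dy":0,"dz":-20,"roll":0,"jaw":1},{"dx":0,"dy":0,"dz":0,"roll":0,"jaw":1}])

```text
time_s: 6.4
ee_pos: [0.5286, -0.1786, 0.1158]
eef_rot: [3.136, 0.003, 1.646]
force: [-0.2, -0.8, -0.4]
grip_width: 0.0008
grip_force: 0.0
```

```bash
python3 - <<'E'
from station import *
from h import *
o=get_obs();print(o["time_s"],o["ee_pos"],o["qpos"])
ims=[]
for n,b in(("top",(205,175,400,260)),("side",(235,140,325,295))):
    c=camera(n);np.savez(n+"1.npz",**c);x0,y0,x1,y1=b
    im=cv2.resize(c["frame"][y0:y1,x0:x1,::-1],None,fx=3,fy=3,interpolation=cv2.INTER_CUBIC);ims.append(im)
    Q=cloud(c)[y0:y1,x0:x1];m=(abs(Q[...,0]-.51)<.045)&(abs(Q[...,1]-.04)<.045)&(Q[...,2]>.006)&(Q[...,2]<.016)
    k,l,s,_=cv2.connectedComponentsWithStats(m.astype(np.uint8))
    for i in range(1,k):
        if s[i,4]>15:
            q=Q[l==i];(p,r)=cv2.minEnclosingCircle((q[:,:2]*1000).astype(np.float32));print(n,s[i],np.round(p,1),round(r,1),np.median(q,0).round(4))
H=max(i.shape[0] for i in ims);W=sum(i.shape[1] for i in ims)
o=np.zeros((H,W,3),np.uint8);x=0
for i in ims:o[:i.shape[0],x:x+i.shape[1]]=i;x+=i.shape[1]
o=cv2.resize(o,None,fx=.9,fy=.9);print(o.shape);cv2.imwrite("pics/a2.png",o)
E
```

```text
6.4 [ 0.52860135 -0.17861611  0.11575465] [-3.91625290e-01  4.02470260e-01  1.60190698e+00  2.83360374e-04
  1.13096100e+00 -4.67449356e-01]
top [57 38  5  9 26] [545.6  76.4] 9.7 [0.5465 0.0774 0.0098]
top [ 75  50  15  15 179] [512.  25.] 17.0 [0.5121 0.0247 0.0106]
side [ 54  79  17  14 183] [513.   22.9] 18.7 [0.5141 0.0268 0.0122]
side [ 42 101   9   6  35] [546.1  76.2] 8.9 [0.5461 0.0776 0.0107]
(418, 770, 3)
```

View pics/a2.png

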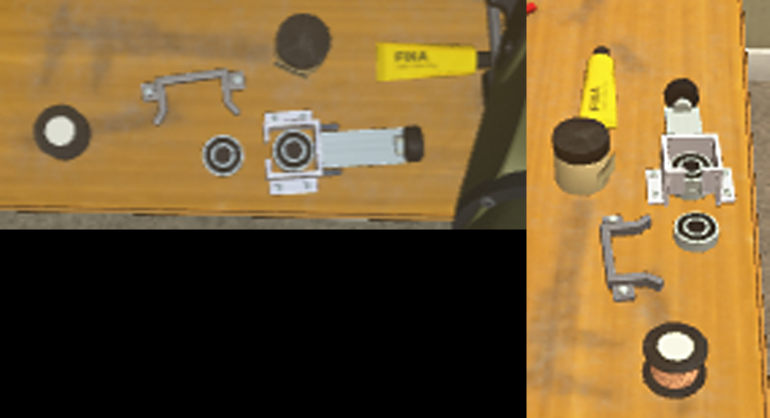

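The bearing is out at about (0.512, 0.025), crop (222,156), the plunger is back out, and the stack of two is still in the feeder. I'll move behind the bearing with the fingers 22 mm apart and turned to the nest's axis.

send_rows(rows=[{"dx":25,"dy":-5,"dz":0,"roll":0,"jaw":0.53},{"dx":30,"dy":-5,"dz":0,"roll":0,"jaw":0.53},{"dx":30,"dy":-5,"dz":0,"roll":0,"jaw":0.53},{"dx":30,"dy":-5,"dz":0,"roll":0,"jaw":0.53},{"dx":30,"dy":-5,"dz":0,"roll":0,"jaw":0.53},{"dx":30,"dy":-5,"dz":0,"roll":0,"jaw":0.53},{"dx":30,"dy":-5,"dz":0,"roll":0,"jaw":0.53}])

```text
time_s: 7.08
ee_pos: [0.4752, 0.0253, 0.11]
eef_rot: [-3.139, -0.0, 1.646]
force: [0.0, 0.2, -0.4]
grip_width: 0.0222
grip_force: 0.0
```

send_rows(rows=[{"dx":0,"dy":0,"dz":0,"roll":7.1,"jaw":0.53},{"dx":0,"dy":0,"dz":0,"roll":7.1,"jaw":0.53},{"dx":0,"dy":0,"dz":0,"roll":7.1,"jaw":0.53},{"dx":0,"dy":0,"dz":0,"roll":7.1,"jaw":0.53},{"dx":0,"dy":0,"dz":0,"roll":7.1,"jaw":0.53},{"dx":0,"dy":0,"dz":0,"roll":7.1,"jaw":0.53},{"dx":0,"dy":0,"dz":0,"roll":7.1,"jaw":0.53},{"dx":0,"dy":0,"dz":0,"roll":7.1,"jaw":0.53},{"dx":0,"dy":0,"dz":0,"roll":7.1,"jaw":0.53},{"dx":0,"dy":0,"dz":0,"roll":7.1,"jaw":0.53},{"dx":0,"dy":0,"dz":0,"roll":7.1,"jaw":0.53},{"dx":0,"dy":0,"dz":0,"roll":7.1,"jaw":0.53}])

```text
time_s: 8.08
ee_pos: [0.4758, 0.024, 0.11]
eef_rot: [-3.141, 0.003, 0.153]
force: [0.4, -0.1, 0.9]
grip_width: 0.0225
grip_force: 0.0
```

send_rows(rows=[{"dx":0,"dy":0,"dz":0,"roll":0,"jaw":0.53},{"dx":0,"dy":0,"dz":0,"roll":0,"jaw":0.53}])

```text
time_s: 8.25
ee_pos: [0.476, 0.024, 0.1104]
eef_rot: [-3.141, 0.002, 0.163]
force: [-0.2, 0.0, -1.3]
grip_width: 0.0218
grip_force: 0.0
```

send_rows(rows=[{"dx":0,"dy":0,"dz":20,"roll":0,"jaw":0.53},{"dx":0,"dy":0,"dz":25,"roll":0,"jaw":0.53},{"dx":0,"dy":0,"dz":25,"roll":0,"jaw":0.53},{"dx":0,"dy":0,"dz":20,"roll":0,"jaw":0.53},{"dx":0,"dy":0,"dz":10,"roll":0,"jaw":0.53},{"dx":0,"dy":0,"dz":5,"roll":0,"jaw":0.53},{"dx":0,"dy":0,"dz":0,"roll":0,"jaw":0.53},{"dx":0,"dy":0,"dz":0,"roll":0,"jaw":0.53}])

```text
time_s: 8.92
ee_pos: [0.4769, 0.024, 0.0071]
eef_rot: [3.141, -0.001, 0.161]
force: [-0.3, -0.7, 0.1]
grip_width: 0.022
grip_force: 0.0
```

send_rows(rows=[{"dx":2,"dy":0,"dz":2.5,"roll":0,"jaw":0.53},{"dx":4,"dy":0,"dz":0,"roll":0,"jaw":0.53},{"dx":4,"dy":0,"dz":0,"roll":0,"jaw":0.53},{"dx":4,"dy":-1,"dz":0,"roll":0,"jaw":0.53},{"dx":4,"dy":-1.5,"dz":0,"roll":0,"jaw":0.53},{"dx":4,"dy":-1.5,"dz":0,"roll":0,"jaw":0.53},{"dx":4,"dy":-1.5,"dz":0,"roll":0,"jaw":0.53},{"dx":4,"dy":-1.5,"dz":0,"roll":0,"jaw":0.53},{"dx":4,"dy":-1.5,"dz":0,"roll":0,"jaw":0.53},{"dx":4,"dy":-1.5,"dz":0,"roll":0,"jaw":0.53},{"dx":2,"dy":-1,"dz":0,"roll":0,"jaw":0.53},{"dx":0,"dy":0,"dz":0,"roll":0,"jaw":0.53}])

```text
time_s: 9.92
ee_pos: [0.5146, 0.0415, 0.0039]
eef_rot: [3.142, -0.0, 0.16]
force: [-0.1, 0.4, 0.8]
grip_width: 0.0221
grip_force: 0.0
```

```bash
python3 - <<'E'
from station import *
from h import *
o=get_obs();print(o["time_s"],o["ee_pos"],o["eef_rot"])
c=camera("side");np.savez("side2.npz",**c)
cv2.imwrite("pics/s3.png",cv2.resize(c["frame"][175:275,245:345,::-1],None,fx=5,fy=5,interpolation=cv2.INTER_CUBIC))
E
```

```text
9.9167 [0.51459927 0.04150598 0.00388872] [ 3.14158435e+00 -1.51002794e-04  1.59795787e-01]
```

View pics/s3.png

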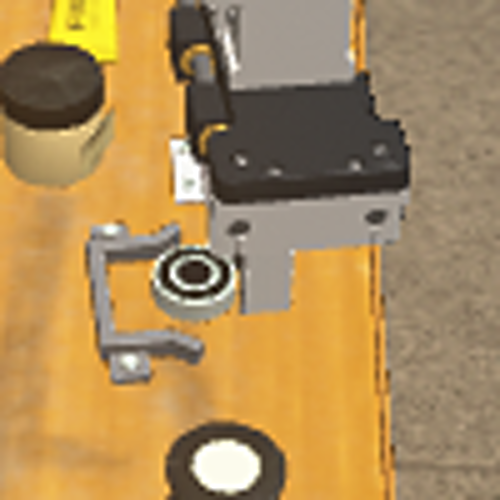

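The bearing, at crop (195,272), sits in the mouth ahead of the fingers, between the lips at (170,240) and (195,350). I'll continue to the back wall.

send_rows(rows=[{"dx":3,"dy":0,"dz":0,"roll":0,"jaw":0.53},{"dx":4,"dy":0,"dz":0,"roll":0,"jaw":0.53},{"dx":4,"dy":-1,"dz":0,"roll":0,"jaw":0.53},{"dx":3,"dy":0,"dz":0,"roll":0,"jaw":0.53},{"dx":3,"dy":0,"dz":0,"roll":0,"jaw":0.53},{"dx":2,"dy":0,"dz":0,"roll":0,"jaw":0.53},{"dx":1,"dy":0,"dz":0,"roll":0,"jaw":0.53},{"dx":0,"dy":0,"dz":0,"roll":0,"jaw":0.53}])

```text
time_s: 10.63
ee_pos: [0.534, 0.0454, 0.0039]
eef_rot: [-3.142, -0.0, 0.16]
force: [-0.5, 0.3, 0.1]
grip_width: 0.0217
grip_force: 0.0
```

send_rows(rows=[{"dx":1.5,"dy":0,"dz":0,"roll":0,"jaw":0.53},{"dx":0,"dy":0,"dz":0,"roll":0,"jaw":0.53}])

```text
time_s: 10.8
ee_pos: [0.5355, 0.0456, 0.004]
eef_rot: [3.142, -0.0, 0.159]
force: [-0.3, 0.1, 0.1]
grip_width: 0.0221
grip_force: 0.1
```

send_rows(rows=[{"dx":1,"dy":0,"dz":0,"roll":0,"jaw":0.53},{"dx":0,"dy":0,"dz":0,"roll":0,"jaw":0.53}])

```text
time_s: 10.97
ee_pos: [0.536, 0.0458, 0.0038]
eef_rot: [-3.141, 0.001, 0.159]
force: [-2.9, 0.8, 1.1]
grip_width: 0.0218
grip_force: 1.2
```

send_rows(rows=[{"dx":1,"dy":0,"dz":0,"roll":0,"jaw":0.53},{"dx":0,"dy":0,"dz":0,"roll":0,"jaw":0.53}])

```text
time_s: 11.13
ee_pos: [0.5364, 0.0458, 0.0037]
eef_rot: [-3.141, 0.003, 0.16]
force: [-7.3, -2.0, 4.2]
grip_width: 0.0223
grip_force: 3.5
```

Contact with the back wall shows at 7 N, where the geometry predicts it. I'll retreat and check.

send_rows(rows=[{"dx":-3,"dy":0,"dz":0,"roll":0,"jaw":0.53},{"dx":-10,"dy":0,"dz":0,"roll":0,"jaw":0.53},{"dx":-15,"dy":0,"dz":0,"roll":0,"jaw":0.53},{"dx":-10,"dy":0,"dz":0,"roll":0,"jaw":0.53},{"dx":0,"dy":0,"dz":-20,"roll":0,"jaw":0.53},{"dx":0,"dy":0,"dz":-35,"roll":0,"jaw":0.53},{"dx":0,"dy":0,"dz":-35,"roll":0,"jaw":0.53},{"dx":-25,"dy":0,"dz":-35,"roll":0,"jaw":0.53},{"dx":-30,"dy":0,"dz":-30,"roll":0,"jaw":0.53},{"dx":-30,"dy":0,"dz":0,"roll":0,"jaw":0.53},{"dx":-20,"dy":0,"dz":0,"roll":0,"jaw":0.53},{"dx":0,"dy":0,"dz":0,"roll":0,"jaw":0.53}])

```text
time_s: 12.13
ee_pos: [0.3952, 0.0232, 0.1579]
eef_rot: [3.141, -0.002, 0.159]
force: [-0.1, 0.4, 0.3]
grip_width: 0.022
grip_force: 0.0
```

```bash
python3 - <<'E'
from station import *
from h import *
o=get_obs();print(o["time_s"],o["ee_pos"],o["force"])
c=camera("side");np.savez("side3.npz",**c)
cv2.imwrite("pics/s4.png",cv2.resize(c["frame"][140:290,235:335,::-1],None,fx=4,fy=4,interpolation=cv2.INTER_CUBIC))
E
```

```text
12.1333 [0.39520607 0.02321294 0.15790286] [-0.13343107  0.40492819  0.2812305 ]
```

View pics/s4.png

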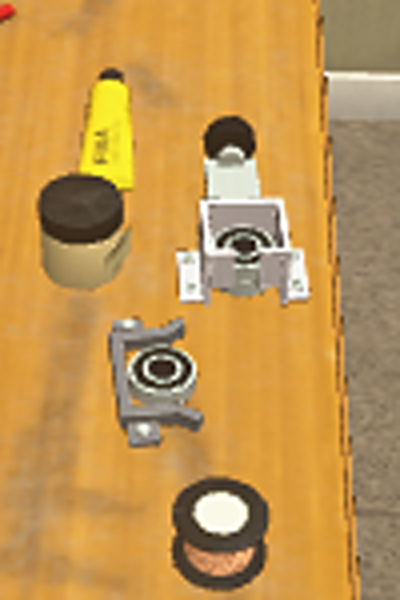

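The bearing, at (162,369), rests against the back wall about midway across. The plunger is out, two bearings are stacked in the feeder, and the bystanders haven't moved.

```bash
python3 - <<'E'
from h import *
p=cast(load("side3"),(162/4+235-.375,369/4+140-.375),.011)[0];print(p)
d=p[:2]-[.558,.0495];print("err",d)
if np.hypot(*d)<.006:
    from station import *
    print(hand_in())
E
```

```text
[0.55862995 0.04734006 0.011     ]
err [ 0.00062995 -0.00215994]
the job is handed in; nothing more can be done
None
```

The job is handed in at about 12 s: one bearing was ejected and pushed against the nest's back wall (about 2 mm from the seat by camera), the plunger is back out, the other two bearings are still in the feeder, and nothing beside it was disturbed; no verdict was returned.

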